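# Grease a bearing block through its slanted nipple

## Task

Dose the bearing block with grease: first swing its metering lever to 45 degrees, the middle long mark of its scale, then take the push-type grease gun out of its stand and press its coupler squarely onto the slanted ball-head nipple until it snaps on. Finish while still holding the gun in the gripper, pressed against its spring so that the coupler is about half way into the barrel, with the lever still on its mark and the things standing about left alone.

Things in the scene. Friction and masses are not known exactly. Their poses are not given: they have to be found in the camera images.
- block: Grey bearing block bolted to the bench (fixed), body 100 x 130 mm, 45 mm high, on a 114 x 144 mm foot. Origin at the centre of its underside; x points away from its nipple side, y to the left when seen from the nipple side, z up. On top: at the left front the slanted boss with the nipple, at the right the metering lever over a small scale plate with a tick each 15 degrees (long ticks at 0, 45 and 90).
- nipple: The ball-head grease nipple on the block (fixed): a steel ball 14 mm across on an 8 mm neck. Origin at the ball's centre, which lies at x -32.5, y +36, z +82 mm in the block's frame; its z axis points out along the nipple, leaning 30 degrees from vertical towards the block's -x side. The neck is free for 19 mm below the ball's centre, then come a 17 mm collar and, 25 mm below the ball's centre, the boss (30 mm across).
- lever (a joint): Angle of the metering lever, rad, 0 to 1.571: 0 points along the block's +x, it grows clockwise seen from above, and at 1.571 it points along the block's -y. 45 degrees (0.785) is the middle long mark. It stays where it is left (a stiff hinge, about 1.1 N at the knob).
- lever_pivot (a point): On the vertical hinge axis of the lever, at the lever's underside: x -2, y -18, z +51 mm in the block's frame. The lever bar is 8 mm wide, 6 mm high.
- lever_knob (a point): Centre of the lever's upright round black knob, 18 mm across, 28 mm high, on the lever's end 65 mm from the hinge axis and 23 mm above point lever_pivot (knob from z 60 to 88 mm above the bench).
- stand: Aluminium stand block, 78 x 78 mm, 50 mm high (fixed), with a through hole 35 mm across in the middle in which the gun hangs by its collar. Origin at the centre of its underside.
- gun: Push-type grease gun, about 0.3 kg, hanging upright in the stand. Origin at the centre of its collar's underside (50 mm above the bench at the start), z along the barrel away from the coupler. Collar 42 mm across, 8 mm thick; above it the bare round barrel, 28 mm across, to z +86 mm: grip it there. Below the collar the coupler hangs on a 14 mm stem, its mouth 44 mm below the origin when not pressed in.
- coupler (a joint): How far the coupler is pushed into the barrel, m: 0 (out) to 0.014 (all the way in); half way is 0.007. A spring pushes it out with 5.6 N at 0, 11 N half way and 17 N at the end.
- coupler_mouth (a point): Centre of the coupler's open mouth, axes as the gun's (z towards the barrel). Coupler 31 mm across at the flared mouth, mouth 23 mm across narrowing within 6 mm to a 17 mm bore; 21 mm deep inside. Four sprung jaws in the bore snap behind the nipple's ball at a push of about 8 to 10 N (it takes about as much to pull it off again), which already pushes the coupler some 3 to 5 mm in before it snaps.
- coupler_seat (a point): Point on the coupler's axis 14 mm inside the mouth: the nipple's ball centre lies here once the coupler has snapped on and the ball rests on the bottom of the bore.
- grease_pot: Bystander: low grease tin, 57 mm across, 32 mm high; origin at the centre of its underside.
- oil_dropper: Bystander: dark oil bottle with a needle cap, 30 mm across, 104 mm high; origin at the centre of its underside.
- tape_roll_b: Bystander: tape roll, 59 mm across, 19 mm high; origin at the centre of its underside.
- sample_02: Bystander: flanged eyelet, 26 mm across, 10 mm high; origin at the centre of its underside.
- sample_08: Bystander: round bar stud 11 mm thick, 40 mm long along its y, lying; origin at the centre of its underside.
There are look-alikes about, which are no part of the job. Leave any blue look-alike of the stand alone.

How it is judged:
On the way, in this order (a step that is already met when the one before it is completed fails the run):
1. the metering lever stands at 45 degrees (within 6), at rest, while the gun still hangs in its stand (value of joint lever between 0.68 and 0.89 rad and velocity of joint lever between -0.1 and 0.1 rad/s and horizontal distance between gun and stand below 0.012 m and height (world z) of gun below 0.06 m), for 0.2 s.
2. the gun is held by the fingers, lifted clear of its stand (contact force between the fingers and gun above 3 N and height (world z) of coupler_mouth above 0.055 m), for 0.1 s.
3. the coupler has snapped squarely onto the nipple (distance between coupler_seat and nipple below 0.003 m and angle between the z axis of coupler_seat and the z axis of nipple, either way round below 0.105 rad), for 0.1 s.
At the end, for the whole second after the job is handed in: The coupler sits snapped on the nipple (its seat within 3 mm of the ball's centre), square to it within 6 degrees, with the gun held in the fingers and pressed so that the coupler is 3 to 11 mm into the barrel and bears on the nipple with more than 4 N; the lever still stands at 45 degrees within 6 (all of step 3 and value of joint coupler between 0.003 and 0.011 m and value of joint lever between 0.68 and 0.89 rad and contact force between the fingers and gun above 3 N and contact force between gun and nipple above 4 N); the arm keeps its last pose, push and grip.
It fails at once if grease pot was disturbed (moved over 30 mm) (distance of grease_pot from where it was at the start of the episode above 0.03 m).
It fails at once if oil dropper was disturbed (moved over 30 mm) (distance of oil_dropper from where it was at the start of the episode above 0.03 m).
It fails at once if tape roll b was disturbed (moved over 30 mm) (distance of tape_roll_b from where it was at the start of the episode above 0.03 m).
It fails at once if sample 02 was disturbed (moved over 30 mm) (distance of sample_02 from where it was at the start of the episode above 0.03 m).
It fails at once if sample 08 was disturbed (moved over 30 mm) (distance of sample_08 from where it was at the start of the episode above 0.03 m).
It also fails if it takes over 61 s, if anything falls off the work surface, if the arm or the gripper's body presses on something with over 40 N, if the wrist force passes 120 N, or if a joint passes its speed limit or range.

## Robot

A 6-joint arm with a two-finger parallel gripper is mounted at the origin on a cart in front of the work surface, level with it; the furniture and walls round the work are solid. World frame = base frame: x ahead of the robot, y to its left, z up, the work surface at z = 0. Lengths are in m, angles in rad, forces in N, time in s.
With the tool pointing down it reaches from about 0.35 to 0.975 m from the base axis. Payload 4.9 kg.
Tool frame: the origin (TCP) lies at the very end of the fingers, on their centre line; the grasp point (between the pads) lies 19 mm behind it; z points along the fingers, y is the direction in which the jaws open and shut (so a half turn about z gives the same grasp; the last joint's range is limited). The gripper opens to 85 mm and grips with 20 to 120 N. Pads are 22 mm wide; open, the fingers measure 114 mm over their backs; the gripper's body (76 mm by 85 mm) begins 54 mm behind the grasp point. The pads swing forward as they close: fully open they stand 13 mm farther back than shut.
Start: joints at [1.172, 0.053, 1.613, -0, 1.476, -0.119], TCP at [0.173, 0.601, 0.231] pointing down, gripper open.
Joint ranges: [-3.01, 3.01], [-1.01, 2.22], [0.06, 2.58], [-1.02, 4.17], [0.09, 2.62], [-3.14, 3.14]. Speed limits (rad/s): [2.57, 2.57, 3.14, 3.14, 3.14, 3.14].

## Interface

Orientations are given as a unit quaternion [w, x, y, z].
In Python, from plant import state, grab_frame, camera_model, job_done, search_frame, masks_of, place_of gives the robot as it stands.
- The arm moves only by the tool drive_tool, never from a script. Its argument "series" is a list of rows, each a list of 2 entries, a list of its own where there are three numbers: the shift along the world's x, y, z in m, then the turn, a rotation vector about the world's x, y, z in degrees. A call has 1 to 8 rows; each row is the pose to reach, as a shift and turn from the pose commanded when the call began; what a row does not reach only later rows make up. A row lasts 1/10 s, in which the tool goes at most 50 mm and 8.59 degrees, less where a joint would pass 70% of its speed; a pose out of reach is approached as far as the arm can. A call with a gripper value outside its range is refused whole. "fingers" is the closure, from -1 (fully open) to 1 (shut), so that 0 is half open, set as the call begins (left out, the last holds). The fingers move at their own pace and stop on an object; the grip force is fixed at half the most. Time passes only in rows, so rows that repeat a pose let the fingers close. It gives the time, the measured TCP pose, the force and the opening at its end, in the units of the state.
- state(): the state, without advancing time (a new reading comes with each control period).
- grab_frame(name): name is "scene" or "top" or "wrist"; returns the picture (480x640x3 uint8, red, green, blue); there is no depth.
- camera_model(name): a dict with "fovy" (degrees; the focal length in pixels is half the picture's height over the tangent of half this angle, whatever the lens; pixels are square), "cx", "cy" (the principal point, pixels), "D" ([k1, k2, p1, p2, k3] as OpenCV has them; the pictures are not rectified), "rvec" (rotation vector, rad) and "tvec" (3), from world to camera coordinates, as OpenCV has them. Camera axes: x right, y down, z forward; pixel columns grow to the right and rows downward; lengths in m; the calibration is good to about 2 mm. A picture is of the moment at which its call begins: read the wrist's pose just before it. camera_model takes no time and is no camera call; for the wrist camera it gives the pose at the moment of the call.
- job_done(): hands the job in, once; it reports no verdict.
Trained networks look in the newest picture that a camera, given by its name, has taken for a name from the list of things; names that differ only in an ending like _2 or _b are one class to them, and where a whole thing is asked for, a point or a joint stands for the part that bears it (a point fixed in the world has none). Each returns a list of dicts, best first, with "confidence" (0 to 1); they miss things now and then, are a little off and sometimes report something else, mostly with a low value. They report only what shows in the picture. A call takes as long as a camera call. They do not tell look-alikes from the thing itself.
- search_frame(camera, name): "location" ([x, y, z] in m, in world coordinates, good to about 4 mm: the middle of the surface that is visible of it).
- masks_of(camera, name): "pixels" (480x640 bool, what is visible of it).
- place_of(camera, name): "location" ([x, y, z] in m, in world coordinates, good to about 4 mm: a listed point, or the origin of a listed thing).
The state is a dict: "time": time; "joint_pos": joint angles; "joint_vel": joint speeds; "joint_efforts": joint torques, N m; "tool_pos": TCP position; "tool_rot": TCP orientation; "contact_force": force on the tool from outside, world axes, zero at the start; "ft_torque": the same for the moment, N m; "gripper_width": opening from 0.0 (shut) to 1.0 (fully open).
Only numpy, scipy, OpenCV 4.12 (cv2) and the standard library are available. Lean on these libraries where they do the work, as an engineer would, in place of code of your own. Each camera call takes 0.05 s, during which the arm holds its last target.

## Working session

There is one attempt and no reset: what is moved stays moved. The work goes in short steps, Python scripts to look and compute and a tool call to move; the robot and the scene stay as the last step left them, time stands still between calls to the robot, and variables do not carry over. Pictures are saved under pics/ and viewed, and the job is handed in when it is done.

Besides the shell and the picture viewer there is one more tool, called after "Call:" as name([rows], argument=value, ...), one row to a line, values as JSON. drive_tool: Moves the arm, as the interface text tells. Its arguments: {"type":"object","properties":{"series":{"type":"array","items":{"type":"array"}},"fingers":{"type":"number"}},"required":["series"]}

```bash
mkdir -p pics; ls; cat > h.py <<'E'
import numpy as np, cv2, json
from plant import state, grab_frame, camera_model, job_done, search_frame, masks_of, place_of
from scipy.spatial.transform import Rotation as R
def cam(n):
    m=camera_model(n); f=240/np.tan(np.radians(m['fovy'])/2)
    K=np.array([[f,0,m['cx']],[0,f,m['cy']],[0,0,1]]); return K,np.array(m['D'],float),np.array(m['rvec'],float),np.array(m['tvec'],float)
def proj(P,c):
    K,D,r,t=c; return cv2.projectPoints(np.array(P,float).reshape(-1,3),r,t,K,D)[0].reshape(-1,2)
def ray(px,c):
    K,D,r,t=c; u=cv2.undistortPoints(np.array(px,float).reshape(-1,1,2),K,D).reshape(-1,2)
    Rm=cv2.Rodrigues(r)[0]; d=np.c_[u,np.ones(len(u))]@Rm; o=-Rm.T@t; return o,d/np.linalg.norm(d,axis=1)[:,None]
def onz(px,z,c):
    o,d=ray(px,c); return o+d*((z-o[2])/d[:,2])[:,None]
def save(img,n): cv2.imwrite('pics/'+n+'.png',cv2.cvtColor(img,cv2.COLOR_RGB2BGR))
E
python3 - <<'E'
from h import *
s=state(); print(s)
for n in ['scene','top','wrist']:
    save(grab_frame(n),n+'0'); c=cam(n); print(n,camera_model(n))
    np.set_printoptions(precision=4,suppress=True)
E
```

```text
pics
{'time': 0.0, 'joint_pos': array([ 1.17199827e+00,  5.33665375e-02,  1.61431875e+00,  5.41161036e-07,
        1.47600500e+00, -1.18977434e-01]), 'joint_vel': array([ 0.0020845 ,  0.00047388, -0.00105794, -0.00147946,  0.00073909,
        0.00116159]), 'joint_efforts': array([-8.61893859e-04, -3.93669641e+01, -3.70189011e+01, -1.03539110e-04,
        7.03986967e-03, -1.42565443e-05]), 'tool_pos': array([0.17235204, 0.60010519, 0.23004224]), 'tool_rot': array([-2.68763794e-04,  1.39454251e-01,  9.90227960e-01, -1.01379840e-03]), 'contact_force': array([-0.15689108,  0.27743901, -0.38140942]), 'ft_torque': array([-0.00613331,  0.0164824 , -0.02208372]), 'gripper_width': 1.0003899381047134}
scene {'fovy': 52.42950940208807, 'cx': 324.92125158718613, 'cy': 236.0695621130056, 'D': array([-0.0694605,  0.       ,  0.       ,  0.       ,  0.       ]), 'rvec': array([ 1.87442037, -1.0524838 ,  0.5866292 ]), 'tvec': array([-0.17374015,  0.27170516,  0.88536667])}
top {'fovy': 42.4249633696555, 'cx': 317.0879196198338, 'cy': 241.43460847977403, 'D': array([0.0634, 0.    , 0.    , 0.    , 0.    ]), 'rvec': array([ 2.1559, -2.1053,  0.1894]), 'tvec': array([0.0456, 0.4587, 1.7166])}
wrist {'fovy': 63.90430575995489, 'cx': 321.1856162303798, 'cy': 239.497506887632, 'D': array([0.0278, 0.    , 0.    , 0.    , 0.    ]), 'rvec': array([-2.3158, -1.7436, -0.2547]), 'tvec': array([-0.624 , -0.0356,  0.3783])}
```

View pics/scene0.png

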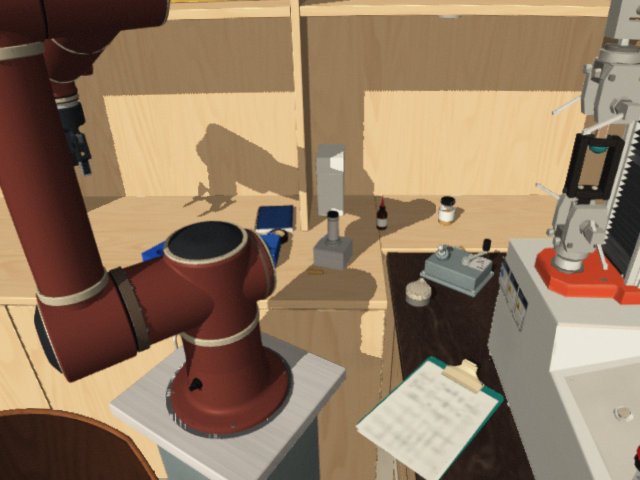

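View pics/top0.png

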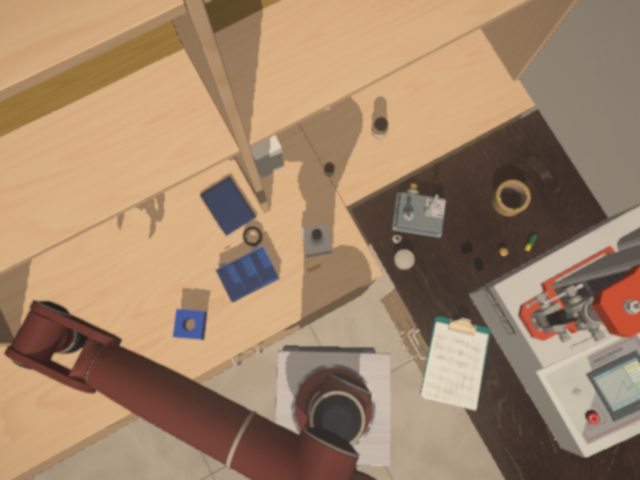

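View pics/wrist0.png

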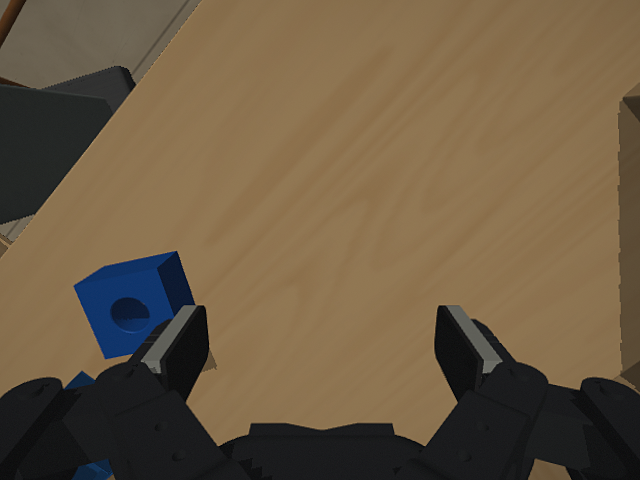

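```bash
python3 - <<'E'
from h import *
np.set_printoptions(precision=4,suppress=True)
for n in ['top','scene']:
    grab_frame(n)
    c=cam(n)
    for t in ['block','nipple','lever_pivot','lever_knob','stand','gun','grease_pot','oil_dropper','tape_roll_b','sample_02','sample_08']:
        r=place_of(n,t)
        print(n,t,[(np.array(a['location']).round(4),round(a['confidence'],2),proj(a['location'],c).round(0)[0]) for a in r[:3]])
print(state()['time'])
c=cam('top')
i=cv2.imread('pics/top0.png'); cv2.imwrite('pics/topcrop.png',cv2.resize(i[160:290,270:470],None,fx=4,fy=4,interpolation=cv2.INTER_CUBIC))
i=cv2.imread('pics/scene0.png'); cv2.imwrite('pics/scenecrop.png',cv2.resize(i[180:320,300:500],None,fx=4,fy=4,interpolation=cv2.INTER_CUBIC))
E
```

```text
top block [(array([ 0.5468, -0.2437,  0.0013]), 0.88, array([420., 216.])), (array([ 0.6792,  0.0249, -0.0027]), 0.55, array([329., 171.]))]
top nipple [(array([ 0.5192, -0.1984,  0.084 ]), 0.44, array([409., 219.]))]
top lever_pivot [(array([ 0.5466, -0.2566,  0.0539]), 0.62, array([428., 212.]))]
top lever_knob [(array([ 0.6053, -0.2867,  0.0773]), 0.64, array([440., 190.]))]
top stand [(array([0.2161, 0.4042, 0.0003]), 0.72, array([192., 325.])), (array([0.4648, 0.0604, 0.0004]), 0.67, array([316., 241.]))]
top gun [(array([0.4729, 0.2425, 0.0044]), 0.7, array([253., 237.])), (array([0.4592, 0.0527, 0.0478]), 0.54, array([318., 240.]))]
top grease_pot [(array([ 0.4135, -0.1941, -0.0002]), 0.9, array([403., 261.]))]
top oil_dropper [(array([ 0.6771,  0.0239, -0.0005]), 0.61, array([330., 171.])), (array([ 0.5995, -0.2863,  0.0797]), 0.18, array([440., 192.]))]
top tape_roll_b [(array([0.4745, 0.2423, 0.0033]), 0.51, array([253., 236.]))]
top sample_02 [(array([ 0.4824, -0.1717, -0.0022]), 0.49, array([396., 237.])), (array([ 0.3851,  0.0643, -0.002 ]), 0.47, array([314., 269.]))]
t
[... 654 characters left out ...]
0.77, array([334., 241.]))]
scene grease_pot [(array([ 0.4114, -0.1929,  0.0026]), 0.8, array([417., 298.]))]
scene oil_dropper [(array([0.6726, 0.0269, 0.0025]), 0.53, array([381., 226.]))]
scene tape_roll_b [(array([0.4718, 0.2404, 0.0012]), 0.43, array([278., 238.]))]
scene sample_02 [(array([ 0.5463, -0.2594,  0.0572]), 0.68, array([468., 258.])), (array([ 0.381 ,  0.0596, -0.0009]), 0.58, array([316., 274.])), (array([ 0.4813, -0.1776,  0.0005]), 0.47, array([422., 282.]))]
scene sample_08 [(array([ 0.5463, -0.2594,  0.0572]), 0.68, array([468., 258.])), (array([ 0.381 ,  0.0596, -0.0009]), 0.58, array([316., 274.])), (array([ 0.4813, -0.1776,  0.0005]), 0.47, array([422., 282.]))]
1.35
```

View pics/topcrop.png

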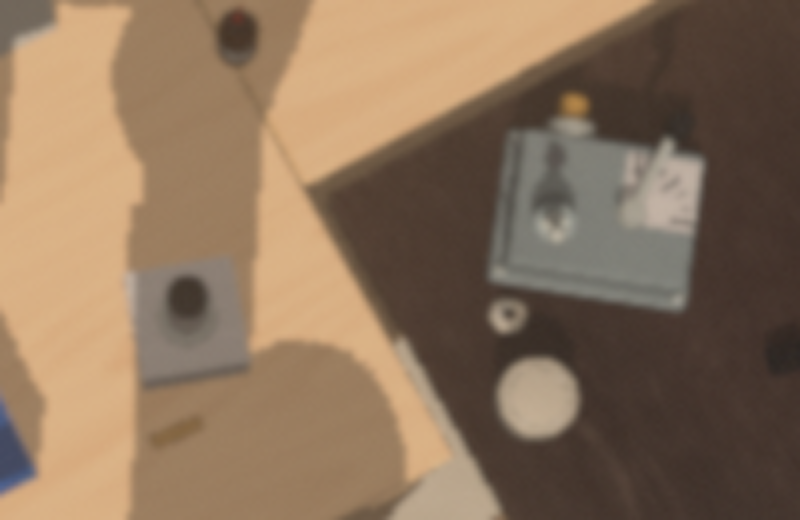

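View pics/scenecrop.png

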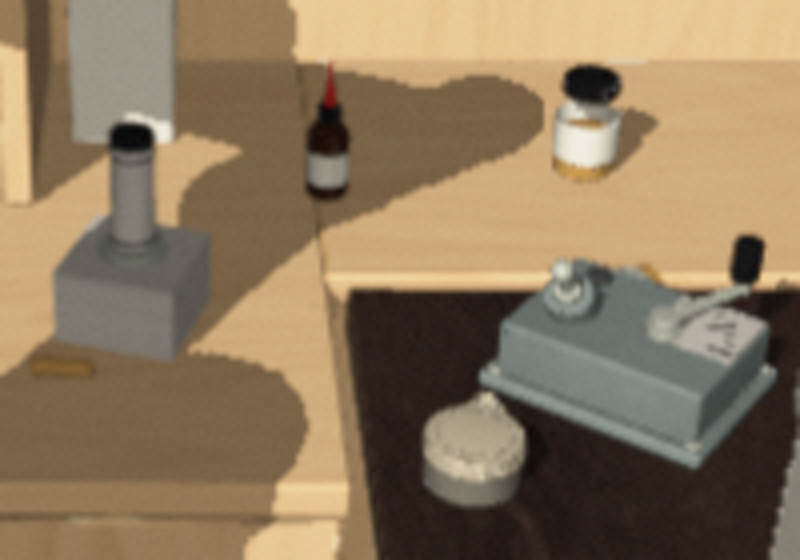

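```bash
python3 - <<'E'
from h import *
np.set_printoptions(precision=4,suppress=True)
s=state(); c=cam('wrist'); Rc=cv2.Rodrigues(c[2])[0]; o=-Rc.T@c[3]
q=s['tool_rot']; T=R.from_quat(q[[1,2,3,0]]).as_matrix()
print(T); print('cam in tool',T.T@(o-s['tool_pos'])); print('cam axes in tool',T.T@Rc.T)
c=cam('top')
# upright corner of stand etc
for p in [(317,235),(253,270)]: pass
# stand top corners in top image: crop/4+offset
pts=[(128,268),(230,257),(248,367),(145,387)]
print(onz([(270+a/4,160+b/4) for a,b in pts],.05,c))
pts=[(508,130),(704,155),(685,310),(490,283)]
print(onz([(270+a/4,160+b/4) for a,b in pts],.02,c))
E
```

```text
[[-0.9611  0.2761  0.    ]
 [ 0.2761  0.9611  0.    ]
 [-0.      0.     -1.    ]]
cam in tool [ 0.0739 -0.0007 -0.1422]
cam axes in tool [[-0.0004 -0.9581 -0.2863]
 [ 1.     -0.0008  0.0013]
 [-0.0014 -0.2863  0.9581]]
[[0.4963 0.1002 0.05  ]
 [0.506  0.0281 0.05  ]
 [0.4273 0.0138 0.05  ]
 [0.4113 0.0859 0.05  ]]
[[ 0.6114 -0.1728  0.02  ]
 [ 0.5959 -0.3147  0.02  ]
 [ 0.4812 -0.2998  0.02  ]
 [ 0.4976 -0.16    0.02  ]]
```

Call:
drive_tool([
  [[0.178, -0.352, 0.09], [0, 0, 0]],
  [[0.178, -0.352, 0.09], [0, 0, 0]],
  [[0.178, -0.352, 0.09], [0, 0, 0]],
  [[0.178, -0.352, 0.09], [0, 0, 0]],
  [[0.178, -0.352, 0.09], [0, 0, 0]],
  [[0.178, -0.352, 0.09], [0, 0, 0]],
  [[0.178, -0.352, 0.09], [0, 0, 0]],
  [[0.178, -0.352, 0.09], [0, 0, 0]],
])

```text
time: 2.15
tool_pos: [0.3489, 0.2509, 0.3211]
tool_rot: [0.001, 0.139, 0.99, 0.0]
contact_force: [0.5, 0.7, -0.3]
gripper_width: 1.0
```

Call:
drive_tool([
  [[0.1, -0.23, 0.0], [0, 0, 0]],
  [[0.1, -0.23, 0.0], [0, 0, 0]],
  [[0.1, -0.23, 0.0], [0, 0, 0]],
  [[0.1, -0.23, 0.0], [0, 0, 0]],
  [[0.1, -0.23, 0.0], [0, 0, 0]],
  [[0.1, -0.23, 0.0], [0, 0, 0]],
  [[0.1, -0.23, 0.0], [0, 0, 0]],
])

```text
time: 2.85
tool_pos: [0.4487, 0.0217, 0.3202]
tool_rot: [-0.0, 0.141, 0.99, 0.0]
contact_force: [0.4, 1.3, -0.4]
gripper_width: 0.997
```

```bash
python3 - <<'E'
from h import *
np.set_printoptions(precision=4,suppress=True)
print(state()['tool_pos'],state()['time']); c=cam('wrist'); np.savez('c1.npz',K=c[0],D=c[1],r=c[2],t=c[3])
save(grab_frame('wrist'),'w1')
E
```

```text
[0.4487 0.0217 0.3202] 2.85
```

View pics/w1.png

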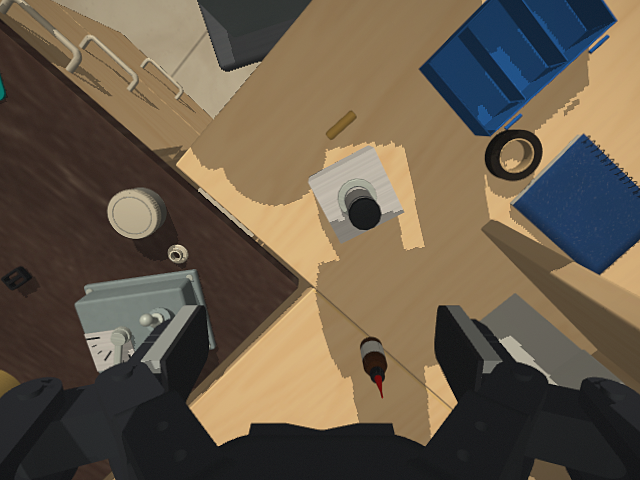

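Call:
drive_tool([
  [[0.09, -0.25, -0.03], [0, 0, -20]],
  [[0.09, -0.25, -0.03], [0, 0, -20]],
  [[0.09, -0.25, -0.03], [0, 0, -20]],
  [[0.09, -0.25, -0.03], [0, 0, -20]],
  [[0.09, -0.25, -0.03], [0, 0, -20]],
  [[0.09, -0.25, -0.03], [0, 0, -20]],
  [[0.09, -0.25, -0.03], [0, 0, -20]],
])

```text
time: 3.6
tool_pos: [0.539, -0.2273, 0.2894]
tool_rot: [-0.001, 0.309, 0.951, 0.0]
contact_force: [-0.2, 0.5, -0.6]
gripper_width: 1.0
```

```bash
python3 - <<'E'
from h import *
np.set_printoptions(precision=4,suppress=True)
print(state()['tool_pos'],state()['time']); c=cam('wrist'); np.savez('c2.npz',K=c[0],D=c[1],r=c[2],t=c[3])
save(grab_frame('wrist'),'w2')
E
```

```text
[ 0.539  -0.2273  0.2894] 3.6
```

View pics/w2.png

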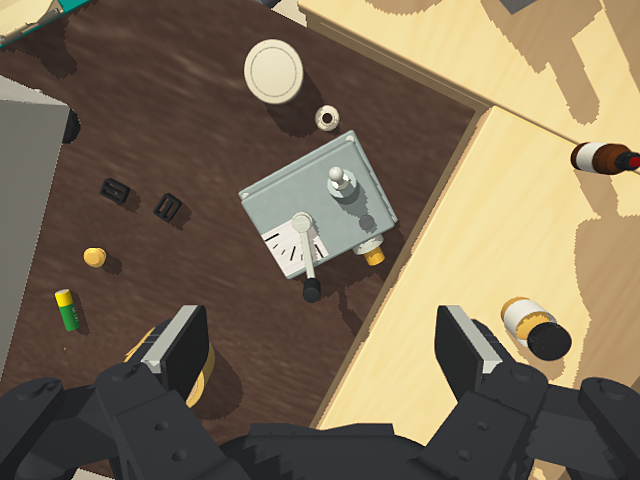

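```bash
python3 - <<'E'
import cv2
i=cv2.imread('pics/w2.png'); cv2.imwrite('pics/w2c.png',cv2.resize(i[115:315,230:410],None,fx=4,fy=4,interpolation=cv2.INTER_CUBIC)[:600,:] )
cv2.imwrite('pics/w2d.png',cv2.resize(i[165:315,230:410],None,fx=4,fy=4,interpolation=cv2.INTER_CUBIC))
i=cv2.imread('pics/w1.png'); cv2.imwrite('pics/w1c.png',cv2.resize(i[130:260,290:430],None,fx=4,fy=4,interpolation=cv2.INTER_CUBIC))
E
```

```text
(no output)
```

View pics/w2c.png

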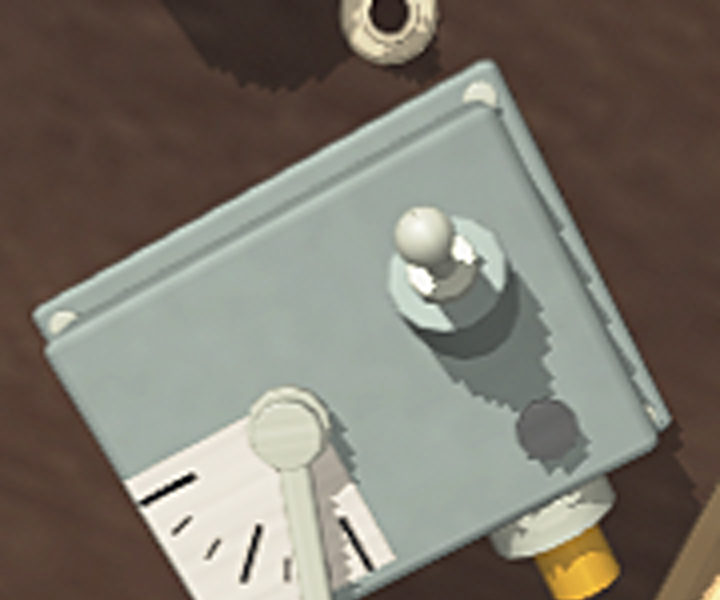

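View pics/w2d.png

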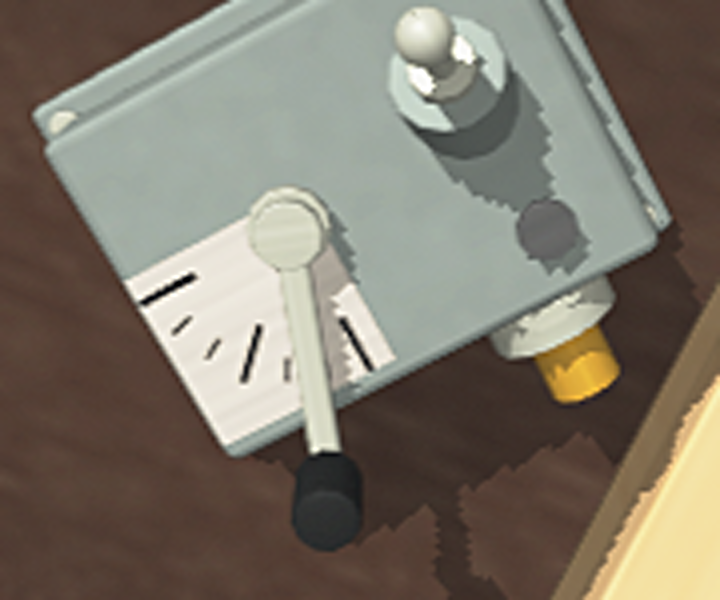

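View pics/w1c.png

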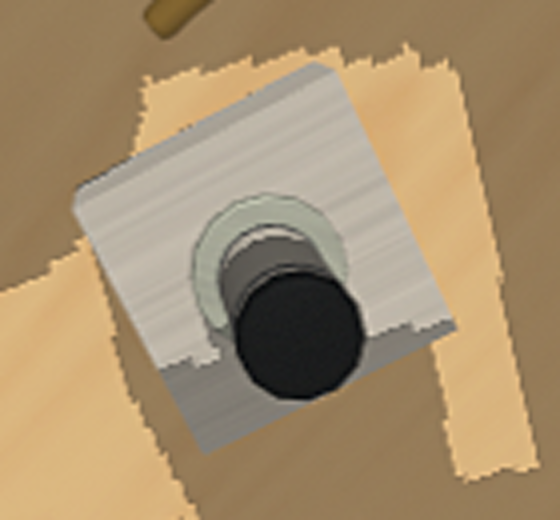

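```bash
cat > fit.py <<'E'
from h import *
from scipy.optimize import least_squares
np.set_printoptions(precision=4,suppress=True)
def ld(f): z=np.load(f); return z['K'],z['D'],z['r'],z['t']
c2=ld('c2.npz'); c1=ld('c1.npz')
u=lambda p:[(230+a/4,115+b/4) for a,b in p]
body=[(-.05,.065,.045),(-.05,-.065,.045),(.05,.065,.045),(.05,-.065,.045),(-.0325,.036,.082)]
px=np.array(u([(492,104),(45,345),(657,440),(230,656),(424,236)]))
def P(q,pts): 
    c,s=np.cos(q[2]),np.sin(q[2]); pts=np.array(pts); return np.c_[q[0]+c*pts[:,0]-s*pts[:,1],q[1]+s*pts[:,0]+c*pts[:,1],pts[:,2]+(q[3] if len(q)>3 else 0)]
f=lambda q:(proj(P(q,body),c2)-px).ravel()
r=least_squares(f,[.55,-.243,-.15]); print('block',r.x,np.degrees(r.x[2]),r.fun.reshape(-1,2))
r4=least_squares(f,[.55,-.243,-.15,0]); print('blockz',r4.x)
q=r.x
piv=P(q,[(-.002,-.018,.051)])[0]; nip=P(q,[(-.0325,.036,.082)])[0]
k=onz(u([(327,720)]),.088,c2)[0]; d=k-piv
print('piv',piv,'nip',nip,'knob',k,'len',np.hypot(*d[:2]),'dir',np.degrees(np.arctan2(d[1],d[0])),'lever',np.degrees(q[2]-np.arctan2(d[1],d[0])))
print('boss',onz(u([(288,432)]),.06,c2))
v=lambda p:[(290+a/4,130+b/4) for a,b in p]
print('stand',onz(v([(75,205),(330,70),(455,328),(207,452)]),.05,c1),onz(v([(75,205),(330,70),(455,328),(207,452)]),.05,c1).mean(0))
print('cap',onz(v([(300,335)]),.136,c1),'collar',onz(v([(269,272)]),.058,c1))
print('nip onz',onz(u([(424,236)]),.082,c2))
E
python3 fit.py
```

```text
block [ 0.5482 -0.2381 -0.1406] -8.054081936038843 [[ 0.1733 -2.2916]
 [-2.4683 -0.4254]
 [ 2.1448  1.7485]
 [-0.2919  2.3925]
 [ 0.4118 -0.4832]]
blockz [ 0.55   -0.2393 -0.141  -0.0118]
piv [ 0.5437 -0.2557  0.051 ] nip [ 0.5211 -0.1979  0.082 ] knob [ 0.6018 -0.285   0.088 ] len 0.06510322287621813 dir -26.81914668860925 lever 18.765064752570407
boss [[ 0.5434 -0.2547  0.06  ]]
stand [[0.4297 0.0133 0.05  ]
 [0.4147 0.0872 0.05  ]
 [0.491  0.1034 0.05  ]
 [0.5062 0.0289 0.05  ]] [0.4604 0.0582 0.05  ]
cap [[0.4594 0.0579 0.136 ]] collar [[0.4601 0.0582 0.058 ]]
nip onz [[ 0.5212 -0.1985  0.082 ]]
```

Call:
drive_tool([
  [[0.062, -0.053, -0.14], [0, 0, 9]],
  [[0.062, -0.053, -0.17], [0, 0, 9]],
  [[0.062, -0.053, -0.17], [0, 0, 9]],
  [[0.062, -0.053, -0.17], [0, 0, 9]],
  [[0.062, -0.053, -0.17], [0, 0, 9]],
  [[0.062, -0.053, -0.17], [0, 0, 9]],
  [[0.062, -0.053, -0.17], [0, 0, 9]],
], fingers=0.38)

```text
time: 4.35
tool_pos: [0.6021, -0.2797, 0.1242]
tool_rot: [0.002, 0.233, 0.972, -0.001]
contact_force: [0.0, -0.7, 0.5]
gripper_width: 0.307
```

```bash
python3 - <<'E'
from h import *
s=state();print(s['tool_pos'],s['time'],s['gripper_width'],s['contact_force'],s['joint_vel']); c=cam('wrist'); np.savez('c3.npz',K=c[0],D=c[1],r=c[2],t=c[3])
save(grab_frame('wrist'),'w3'); print(state()['tool_pos'],proj([(.602,-.285,.088)],c), proj([state()['tool_pos']],c))
E
```

```text
[ 0.60207696 -0.27966802  0.12420201] 4.35 0.3073444914677317 [ 0.02547733 -0.70670844  0.50075382] [-0.00914482 -0.01013319 -0.0092651   0.00073777 -0.00444971 -0.00118361]
[ 0.6021958  -0.28002808  0.12453889] [[312.86801734 282.91787259]] [[322.18006615 313.95717028]]
```

View pics/w3.png

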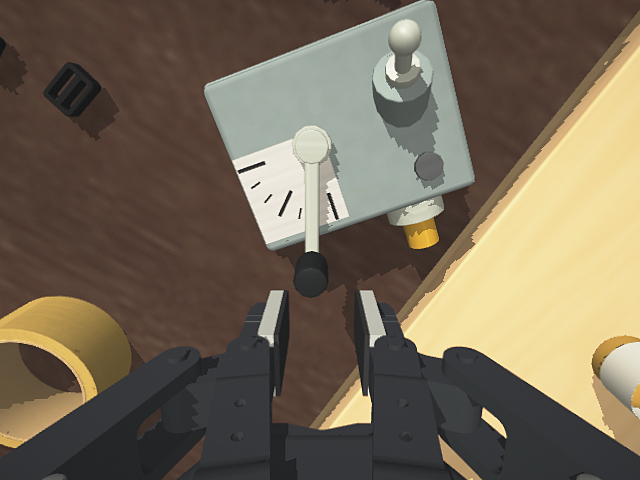

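Call:
drive_tool([
  [[0.0, -0.005, -0.03], [0, 0, 0]],
  [[0.0, -0.005, -0.06], [0, 0, 0]],
  [[0.0, -0.005, -0.06], [0, 0, 0]],
  [[0.0, -0.005, -0.06], [0, 0, 0]],
  [[0.0, -0.005, -0.06], [0, 0, 0]],
])

```text
time: 4.9
tool_pos: [0.6022, -0.2861, 0.0637]
tool_rot: [0.002, 0.234, 0.972, -0.001]
contact_force: [0.0, -0.0, 0.3]
gripper_width: 0.313
```

```bash
python3 - <<'E'
from h import *
s=state();print(s['tool_pos'],s['time'],s['gripper_width'],s['contact_force'],s['joint_vel']); c=cam('wrist'); np.savez('c4.npz',K=c[0],D=c[1],r=c[2],t=c[3])
save(grab_frame('wrist'),'w4')
E
```

```text
[ 0.60219797 -0.28610214  0.0636976 ] 4.9 0.31268442322731277 [ 0.04236902 -0.01125993  0.28514661] [-0.00018849  0.00077345 -0.00424863 -0.00176869 -0.00334553 -0.00037839]
```

View pics/w4.png

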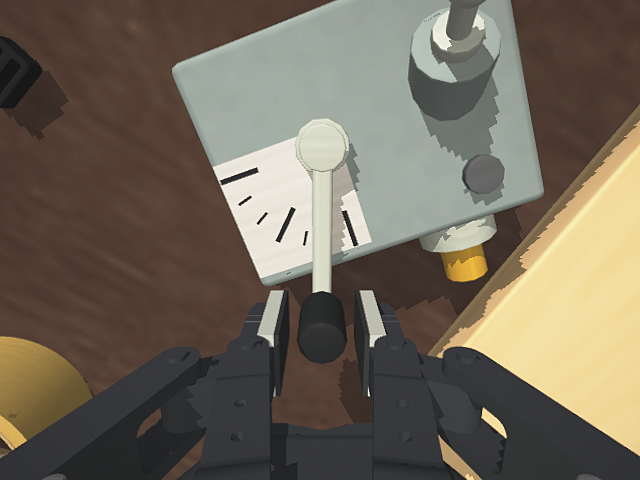

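Call:
drive_tool([
  [[0, 0, 0], [0, 0, 0]],
  [[0, 0, 0], [0, 0, 0]],
  [[-0.0048, -0.008, 0], [0, 0, -8]],
  [[-0.0105, -0.015, 0], [0, 0, -16]],
  [[-0.0162, -0.0205, 0], [0, 0, -23]],
  [[-0.0195, -0.0233, 0], [0, 0, -27]],
  [[-0.0195, -0.0233, 0], [0, 0, -27]],
  [[-0.0195, -0.0233, 0], [0, 0, -27]],
], fingers=0.5)

```text
time: 5.75
tool_pos: [0.5812, -0.3087, 0.0605]
tool_rot: [0.0, 0.454, 0.891, -0.0]
contact_force: [0.6, 0.2, -0.2]
gripper_width: 0.246
```

```bash
python3 - <<'E'
from h import *
s=state();print(s['tool_pos'],s['time'],s['gripper_width'],s['contact_force'],s['joint_vel']); c=cam('wrist'); np.savez('c5.npz',K=c[0],D=c[1],r=c[2],t=c[3])
save(grab_frame('wrist'),'w5')
E
```

```text
[ 0.58120123 -0.30874016  0.06053809] 5.75 0.24631308889394465 [ 0.62262933  0.16095084 -0.18246987] [ 0.0041033   0.00269322  0.0025908  -0.00119375  0.00046148  0.00146127]
```

View pics/w5.png

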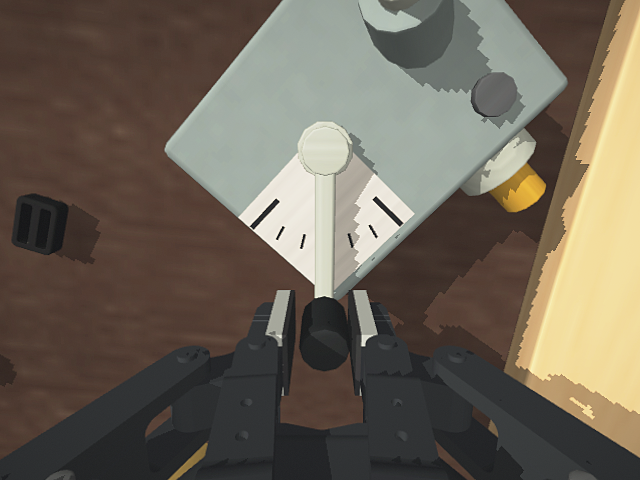

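Call:
drive_tool([
  [[0, 0, 0], [0, 0, 0]],
  [[0, 0, 0.04], [0, 0, 0]],
  [[0, 0, 0.09], [0, 0, 0]],
  [[-0.02, 0.04, 0.13], [0, 0, 0]],
  [[-0.04, 0.08, 0.15], [0, 0, 0]],
  [[-0.04, 0.08, 0.15], [0, 0, 0]],
  [[-0.04, 0.08, 0.15], [0, 0, 0]],
], fingers=0.4)

```text
time: 6.5
tool_pos: [0.5414, -0.2278, 0.2119]
tool_rot: [0.002, 0.453, 0.891, -0.0]
contact_force: [0.3, 0.2, 0.3]
gripper_width: 0.298
```

```bash
python3 - <<'E'
from h import *
s=state();print(s['tool_pos'],s['time'],s['gripper_width'],s['contact_force'],s['joint_vel']); c=cam('wrist'); np.savez('c6.npz',K=c[0],D=c[1],r=c[2],t=c[3])
save(grab_frame('wrist'),'w6')
E
```

```text
[ 0.54143857 -0.22784669  0.2118607 ] 6.5 0.2980310045671153 [0.26338138 0.21093883 0.28370568] [-0.02538362  0.05956662  0.00070162 -0.00806375 -0.01666159 -0.00562692]
```

View pics/w6.png

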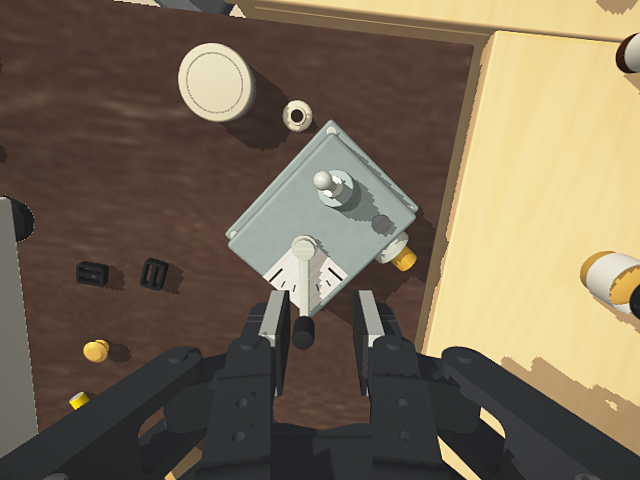

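```bash
python3 - <<'E'
import cv2,numpy as np
a=cv2.imread('pics/w6.png'); b=cv2.imread('pics/w3.png'); d=cv2.imread('pics/w2.png')
f=lambda i,x,y:cv2.resize(i[y:y+50,x:x+50],(400,400),interpolation=cv2.INTER_CUBIC)
cv2.imwrite('pics/nip.png',np.hstack([f(a,300,155),f(b,380,10)]))
cv2.imwrite('pics/nip2.png',np.hstack([f(d,312,150),f(a,280,310)]))
cv2.imwrite('pics/w6c.png',cv2.resize(a[115:355,220:430],None,fx=2.5,fy=2.5,interpolation=cv2.INTER_CUBIC))
E
```

```text
(no output)
```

View pics/nip.png

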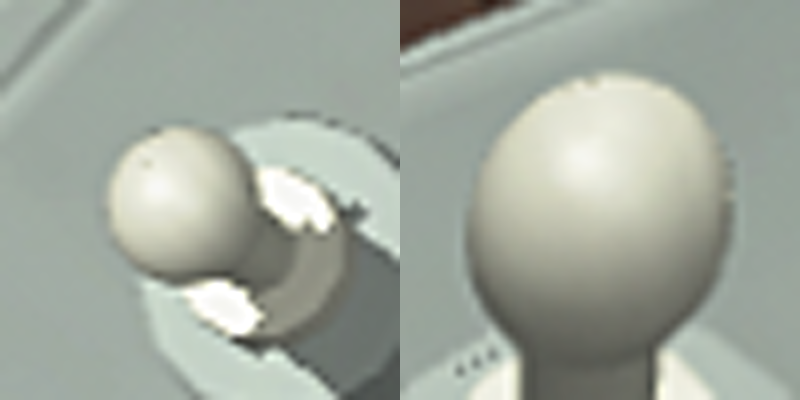

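View pics/nip2.png

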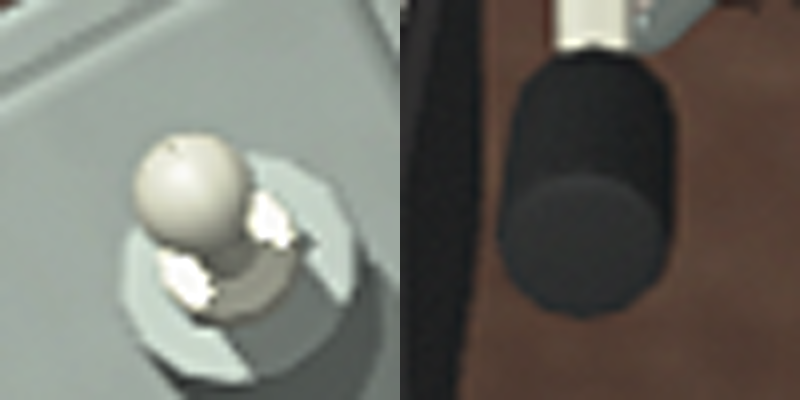

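View pics/w6c.png

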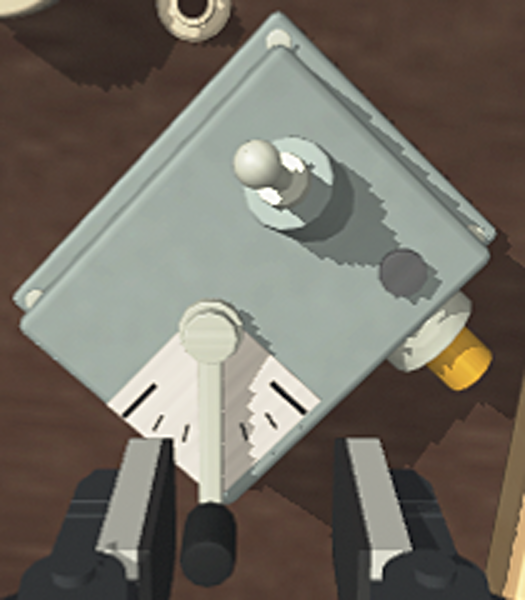

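```bash
cat > tri.py <<'E'
from fit import *
def tri(obs):
    A=np.zeros((3,3));b=np.zeros(3)
    for c,p in obs:
        o,d=ray([p],c); M=np.eye(3)-np.outer(d[0],d[0]); A+=M;b+=M@o
    x=np.linalg.solve(A,b); print('tri',x,[ (proj([x],c)[0]-p) for c,p in obs]); return x
E
python3 - <<'E' | tail -9
from tri import *
c3,c6=ld('c3.npz'),ld('c6.npz')
tri([(c2,(335.9,173.7)),(c3,(405,35.5)),(c6,(322.5,180.4))])
tri([(c2,(335.9,173.7)),(c6,(322.5,180.4))])
k=onz([(302.9,340.6)],.088,c6)[0]
b6=onz([(220+210/2.5,115+335/2.5)],.06,c6)[0]; print('knob',k,'boss',b6)
w=lambda p:np.array([(220+a/2.5,115+b/2.5) for a,b in p])
px6=np.r_[w([(282,50),(22,325),(488,257)]),[(322.5,180.4)]]
bb=[body[i] for i in (0,1,2,4)]
allf=lambda q:np.r_[f(q),(proj(P(q,bb),c6)-px6).ravel()]
r=least_squares(allf,[.55,-.243,-.15]);print(r.x,np.degrees(r.x[2]),r.fun.reshape(-1,2))
q=r.x; piv=P(q,[(-.002,-.018,.051)])[0]
for p in (piv,b6):
    d=k-p; print('lever',np.degrees(q[2]-np.arctan2(d[1],d[0])),np.hypot(*d[:2]))
print(P(q,[(-.0325,.036,.082)]))
E
```

```text
[-0.58    3.1054]
 [-0.2611  0.3225]
 [ 0.0744 -4.2977]
 [-4.3006  1.306 ]
 [ 4.2607  0.5506]
 [ 0.8789  0.0814]]
lever 46.25504712362966 0.06414062045761014
lever 46.48223562065559 0.06614667234707623
[[ 0.5213 -0.1988  0.082 ]]
```

```bash
python3 - <<'E' | tail -6
from tri import *
c3,c6=ld('c3.npz'),ld('c6.npz')
a=tri([(c2,(335.9,173.7)),(c3,(405,35.5)),(c6,(322.5,180.4))])
a=tri([(c2,(335.9,173.7)),(c6,(322.5,180.4))])
# yaw from front top edge & scale-free direction: long edges of body in w2
e=onz(u([(492,104),(45,345)]),.045,c2); d=e[0]-e[1]; print('yaw w2 front',np.degrees(np.arctan2(-d[0],d[1])))
e=onz(u([(657,440),(230,656)]),.045,c2); d=e[0]-e[1]; print('yaw w2 back',np.degrees(np.arctan2(-d[0],d[1])))
e=onz([(220+282/2.5,115+50/2.5),(220+22/2.5,115+325/2.5)],.045,c6); d=e[0]-e[1]; print('yaw w6',np.degrees(np.arctan2(-d[0],d[1])))
s=state(); print(s['tool_pos'],s['tool_rot'],s['time'],s['joint_pos'])
E
```

```text
tri [ 0.5206 -0.1988  0.0834] [array([-0.4909,  0.1292]), array([0.6216, 0.239 ]), array([ 0.1486, -0.3096])]
tri [ 0.5199 -0.198   0.0916] [array([0.0178, 0.0872]), array([-0.0561, -0.0995])]
yaw w2 front -8.188274307544177
yaw w2 back -7.844178123410969
yaw w6 -8.08524114841661
[ 0.5412 -0.2285  0.2104] [ 0.0004  0.4537  0.8911 -0.0002] 6.55 [-0.5259 -0.0228  1.7244 -0.0004  1.4391 -1.1548]
```

Call:
drive_tool([
  [[-0.08, 0.286, 0.01], [0, 0, 46]],
  [[-0.08, 0.286, 0.01], [0, 0, 46]],
  [[-0.08, 0.286, 0.01], [0, 0, 46]],
  [[-0.08, 0.286, 0.01], [0, 0, 46]],
  [[-0.08, 0.286, 0.01], [0, 0, 46]],
  [[-0.08, 0.286, 0.01], [0, 0, 46]],
  [[-0.08, 0.286, 0.01], [0, 0, 46]],
  [[-0.08, 0.286, 0.01], [0, 0, 46]],
], fingers=-0.5)

```text
time: 7.35
tool_pos: [0.4611, 0.0575, 0.219]
tool_rot: [-0.001, 0.069, 0.998, -0.0]
contact_force: [-1.4, -1.0, 0.1]
gripper_width: 0.75
```

```bash
python3 - <<'E'
from h import *
s=state();print(s['tool_pos'],s['tool_rot'],s['time'],s['gripper_width'],s['contact_force'],s['joint_vel']); c=cam('wrist'); np.savez('c7.npz',K=c[0],D=c[1],r=c[2],t=c[3])
save(grab_frame('wrist'),'w7'); print(state()['tool_pos'],state()['tool_rot'])
E
```

```text
[0.46106766 0.05750019 0.2190105 ] [-9.87575982e-04  6.93760340e-02  9.97590010e-01 -4.02663573e-04] 7.35 0.750169514943454 [-1.3692966  -1.02857653  0.13125502] [-0.04233206  0.00654579 -0.00771366 -0.00259859  0.00103734  0.00127743]
[0.46129483 0.05671431 0.21916926] [-9.37769581e-04  7.02705536e-02  9.97527456e-01 -3.81175446e-04]
```

View pics/w7.png

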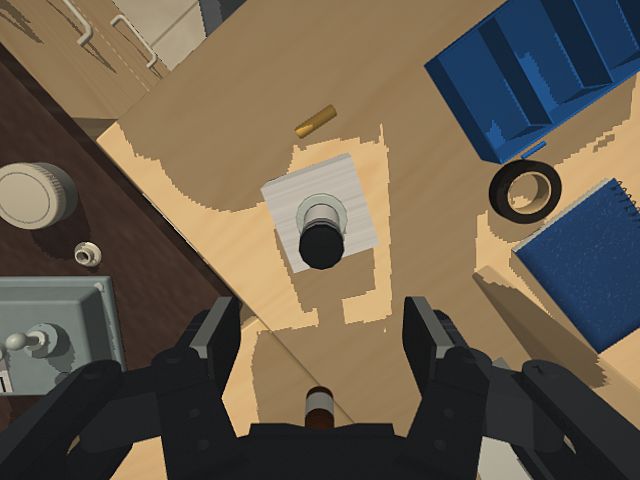

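```bash
python3 - <<'E' | tail -4
from tri import *
c7=ld('c7.npz')
tri([(c1,(365,213.75)),(c7,(322,249))])
print(onz([(322,249)],.136,c7), onz([(322,214)],.058,c7))
e=[(262,189),(350,154),(380,246),(295,273)]
print(onz(e,.05,c7).mean(0))
E
```

```text
nip onz [[ 0.5212 -0.1985  0.082 ]]
tri [0.4583 0.0579 0.1416] [array([0.3202, 0.2489]), array([-0.3993, -0.415 ])]
[[0.4604 0.0578 0.136 ]] [[0.4561 0.0586 0.058 ]]
[0.4605 0.0578 0.05  ]
```

Call:
drive_tool([
  [[-0.001, 0.001, -0.05], [0, 0, 0]],
  [[-0.001, 0.001, -0.09], [0, 0, 0]],
  [[-0.001, 0.001, -0.12], [0, 0, 0]],
  [[-0.001, 0.001, -0.137], [0, 0, 0]],
  [[-0.001, 0.001, -0.137], [0, 0, 0]],
  [[-0.001, 0.001, -0.137], [0, 0, 0]],
])

```text
time: 8.0
tool_pos: [0.4605, 0.0571, 0.0832]
tool_rot: [-0.0, 0.071, 0.997, -0.0]
contact_force: [0.6, 0.3, 0.8]
gripper_width: 0.75
```

```bash
python3 - <<'E'
from h import *
s=state();print(s['tool_pos'],s['tool_rot'],s['time'],s['contact_force'])
save(grab_frame('wrist'),'w8')
E
```

```text
[0.46052668 0.05706672 0.08318133] [-4.29819778e-04  7.12263061e-02  9.97460082e-01 -1.17898155e-04] 8.0 [0.61878481 0.26392886 0.79008111]
```

View pics/w8.png

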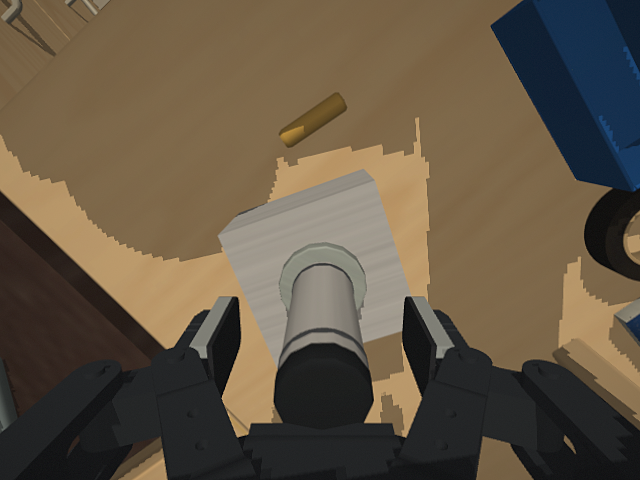

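Call:
drive_tool([
  [[0, 0, 0], [0, 0, 0]],
  [[0, 0, 0], [0, 0, 0]],
  [[0, 0, 0], [0, 0, 0]],
  [[0, 0, 0], [0, 0, 0]],
  [[0, 0, 0], [0, 0, 0]],
  [[0, 0, 0], [0, 0, 0]],
  [[0, 0, 0], [0, 0, 0]],
  [[0, 0, 0], [0, 0, 0]],
], fingers=1)

```text
time: 8.85
tool_pos: [0.461, 0.0579, 0.0846]
tool_rot: [0.001, 0.07, 0.998, -0.001]
contact_force: [-1.8, -3.5, 5.2]
gripper_width: 0.31
```

Call:
drive_tool([
  [[0, 0, 0.02], [0, 0, 0]],
  [[0, 0, 0.05], [0, 0, 0]],
  [[0, 0, 0.09], [0, 0, 0]],
  [[0, 0, 0.13], [0, 0, 0]],
  [[0, 0, 0.13], [0, 0, 0]],
  [[0, 0, 0.13], [0, 0, 0]],
  [[0, 0, 0.13], [0, 0, 0]],
])

```text
time: 9.55
tool_pos: [0.4586, 0.0586, 0.2105]
tool_rot: [-0.002, 0.07, 0.998, 0.0]
contact_force: [-0.7, 0.2, -4.3]
gripper_width: 0.314
```

```bash
python3 - <<'E'
from h import *
s=state();print(s['tool_pos'],s['tool_rot'],s['time'],s['contact_force'],s['ft_torque'])
c=cam('wrist'); np.savez('c9.npz',K=c[0],D=c[1],r=c[2],t=c[3])
save(grab_frame('wrist'),'w9')
f=grab_frame('scene'); cv2.imwrite('pics/s9.png',cv2.cvtColor(cv2.resize(f[120:320,260:520],None,fx=3,fy=3,interpolation=cv2.INTER_CUBIC),cv2.COLOR_RGB2BGR))
E
```

```text
[0.45855844 0.05859707 0.21051839] [-2.29604811e-03  6.99432696e-02  9.97548326e-01  5.91765447e-05] 9.55 [-0.73608094  0.22275093 -4.3437434 ] [ 0.02127574 -0.01606045  0.03673195]
```

View pics/w9.png

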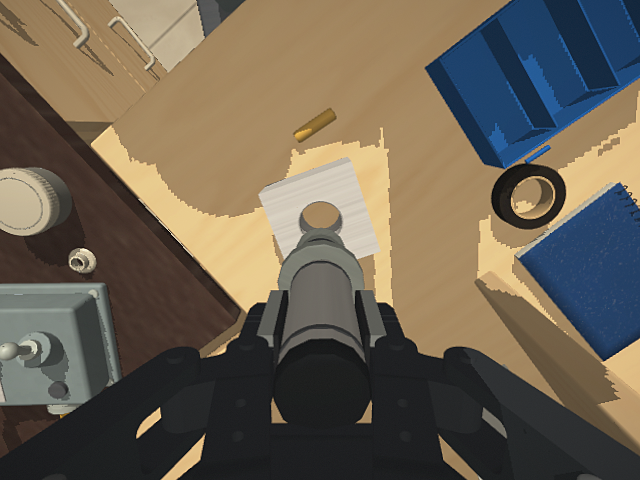

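View pics/s9.png

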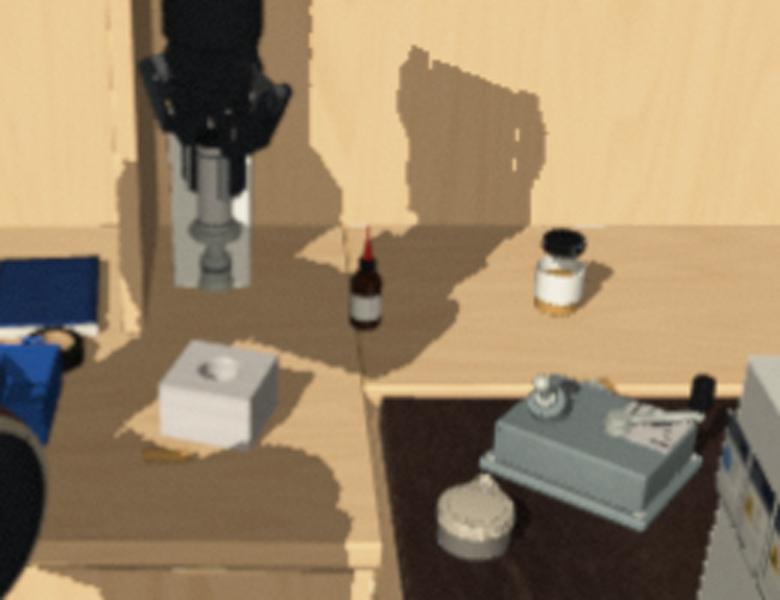

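```bash
cat > ov.py <<'E'
from fit import *
def overlay(img,n,q,tp,c,x0=0,z0=.0346,ax=0,box=(230,200,420,350),y0=0,ay=0):
    im=cv2.cvtColor(img,cv2.COLOR_RGB2BGR); bx=box; s=4
    im=cv2.resize(im[bx[1]:bx[3],bx[0]:bx[2]],None,fx=s,fy=s,interpolation=cv2.INTER_CUBIC)
    T=R.from_quat(np.array(q)[[1,2,3,0]]).as_matrix()
    t=np.linspace(0,2*np.pi,73)
    G=R.from_rotvec([ax,ay,0]).as_matrix() # gun tilt in tool frame about tool x, y (at grasp z=-.019)
    for rad,z,col in [(.021,0,(0,0,255)),(.021,-.008,(0,255,0)),(.0155,.044,(255,0,0)),(.014,-.086,(0,255,255))]:
        p=np.c_[rad*np.cos(t),rad*np.sin(t),0*t+z0+z+.019]@G.T+[x0,y0,-.019]
        w=p@T.T+tp; uv=proj(w,c); uv=((uv-[bx[0],bx[1]]+.5)*s-.5)
        cv2.polylines(im,[np.round(uv).astype(int)],True,col,1,cv2.LINE_AA)
    cv2.imwrite('pics/'+n+'.png',im[:600,:800])
E
python3 - <<'E' >/dev/null
from ov import *
c=ld('c9.npz'); img=cv2.cvtColor(cv2.imread('pics/w9.png'),cv2.COLOR_BGR2RGB)
overlay(img,'ov9',[-2.29604811e-03,6.99432696e-02,9.97548326e-01,5.91765447e-05],np.array([.45855844,.05859707,.21051839]),c)
E
```

```text
(no output)
```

View pics/ov9.png

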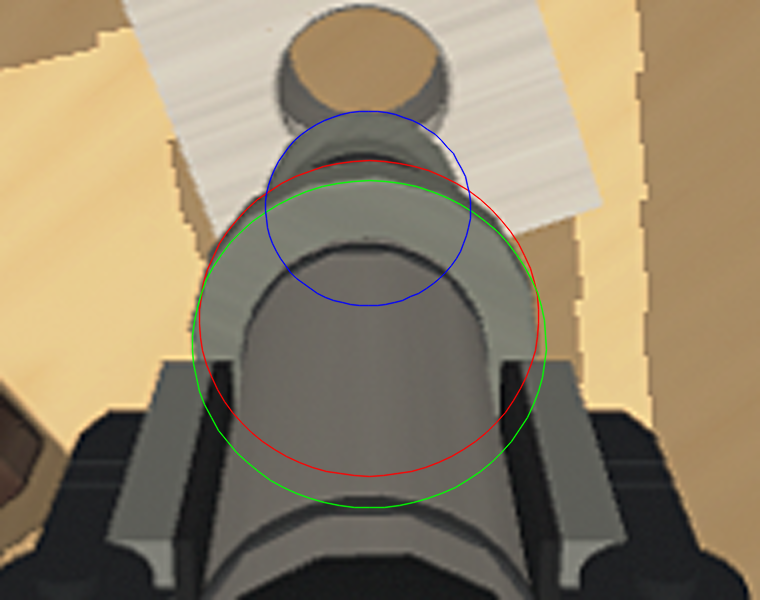

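Call:
drive_tool([
  [[0.0, -0.05, 0.01], [0, 0, 0]],
  [[0.0, -0.1, 0.01], [-1.1, -7.4, 0]],
  [[0.004, -0.15, 0.01], [-2.1, -14.8, 0]],
  [[0.006, -0.2, 0.0], [-3.2, -22.3, 0]],
  [[0.008, -0.249, -0.01], [-4.2, -29.7, 0]],
  [[0.008, -0.249, -0.02], [-4.2, -29.7, 0]],
  [[0.008, -0.249, -0.02], [-4.2, -29.7, 0]],
  [[0.008, -0.249, -0.02], [-4.2, -29.7, 0]],
])

```text
time: 10.45
tool_pos: [0.4679, -0.1895, 0.192]
tool_rot: [0.257, 0.067, 0.964, -0.017]
contact_force: [0.7, -1.0, -2.5]
gripper_width: 0.309
```

```bash
cat > goal.py <<'E'
from h import *
np.set_printoptions(precision=4,suppress=True)
B=np.array([.521,-.1985,.082]); y=np.radians(-8.05)
n=np.array([-.5*np.cos(y),-.5*np.sin(y),.8660254])
def rep(B=B):
    s=state(); T=R.from_quat(s['tool_rot'][[1,2,3,0]]).as_matrix(); g=-T[:,2]
    d=s['tool_pos']-B; al=d@n; lat=d-al*n
    print('t',s['time'],'tcp',s['tool_pos'],'F',s['contact_force'],'M',s['ft_torque'],'w',s['gripper_width'])
    print('axis',g,'turn needed deg',np.degrees(np.cross(g,n)),'along',al,'lateral',lat)
    # mouth/seat lateral, using gun axis
    seat=s['tool_pos']-.0646*g; e=seat-B; print('seat-ball along',e@n,'lat',e-(e@n)*n)
    return s
E
python3 - <<'E'
from goal import *
s=rep(); c=cam('wrist'); np.savez('c10.npz',K=c[0],D=c[1],r=c[2],t=c[3],q=s['tool_rot'],p=s['tool_pos'])
save(grab_frame('wrist'),'w10')
for nm in ('scene','top'):
    f=grab_frame(nm); save(f,nm+'10')
rep()
E
```

```text
t 10.45 tcp [ 0.4679 -0.1895  0.192 ] F [ 0.6853 -1.0029 -2.4626] M [ 0.0666  0.5097 -0.0244] w 0.30935354501931234
axis [-0.4929  0.0676  0.8675] turn needed deg [-0.1263 -0.1514 -0.06  ] along 0.1222373193403111 lateral [0.0074 0.0004 0.0042]
seat-ball along 0.057637737381268594 lat [0.0072 0.0006 0.0041]
t 10.6 tcp [ 0.4692 -0.1891  0.1942] F [ 1.1525  0.0875 -3.4587] M [ 0.0534  0.5514 -0.0189] w 0.31164683259468184
axis [-0.4956  0.0684  0.8658] turn needed deg [-0.0777  0.0342 -0.0472] along 0.12343655184972475 lateral [0.0093 0.0008 0.0053]
seat-ball along 0.05883664493324073 lat [0.0093 0.0009 0.0053]
```

View pics/w10.png

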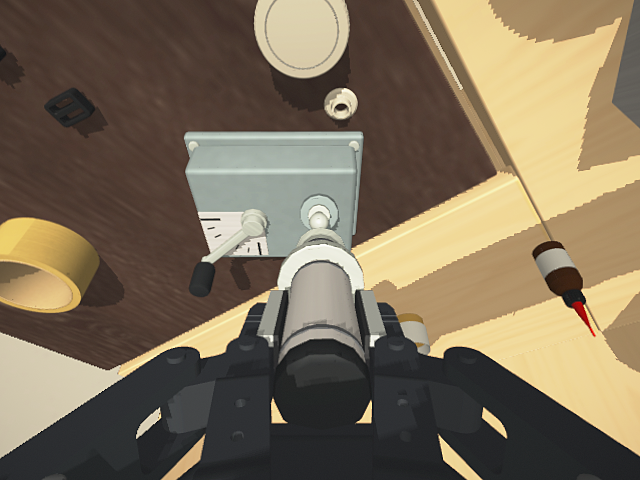

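View pics/scene10.png

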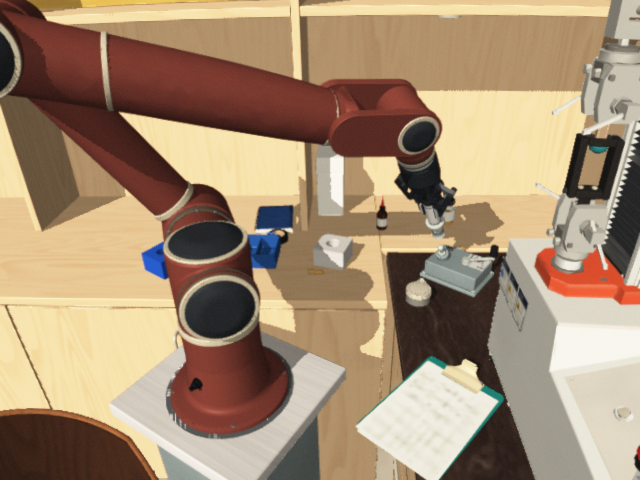

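```bash
python3 - <<'E' | tail -2
from ov import *; from goal import B
z=np.load('c10.npz'); c=ld('c10.npz'); img=cv2.cvtColor(cv2.imread('pics/w10.png'),cv2.COLOR_BGR2RGB)
print(proj([B],c))
overlay(img,'ov10',z['q'],z['p'],c,box=(240,180,400,330))
im=cv2.imread('pics/ov10.png')
uv=((proj([B],c)[0]-[240,180]+.5)*4-.5)
Rm=cv2.Rodrigues(c[2])[0]; dep=(Rm@B+c[3])[2]; r=.007*c[0][0,0]/dep*4
cv2.circle(im,tuple(np.round(uv).astype(int)),int(round(r)),(0,0,255),1,cv2.LINE_AA); cv2.imwrite('pics/ov10.png',im)
E
```

```text
nip onz [[ 0.5212 -0.1985  0.082 ]]
[[319.16   221.5782]]
```

View pics/ov10.png

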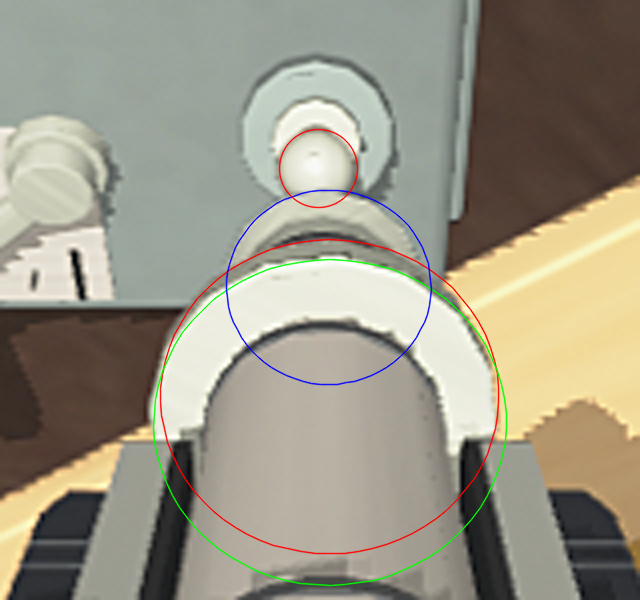

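Call:
drive_tool([
  [[-0.009, -0.001, -0.005], [0, 0, 0]],
  [[0.005, -0.003, -0.031], [0, 0, 0]],
  [[0.005, -0.003, -0.031], [0, 0, 0]],
  [[0.005, -0.003, -0.031], [0, 0, 0]],
  [[0.005, -0.003, -0.031], [0, 0, 0]],
])

```text
time: 11.1
tool_pos: [0.4734, -0.1936, 0.1635]
tool_rot: [0.259, 0.067, 0.963, -0.019]
contact_force: [0.5, -0.2, -3.3]
gripper_width: 0.316
```

```bash
python3 - <<'E'
from goal import *
s=rep(); c=cam('wrist'); np.savez('c11.npz',K=c[0],D=c[1],r=c[2],t=c[3],q=s['tool_rot'],p=s['tool_pos'])
save(grab_frame('wrist'),'w11')
rep()
E
python3 - <<'E' >/dev/null
from ov import *
z=np.load('c11.npz'); c=ld('c11.npz'); img=cv2.cvtColor(cv2.imread('pics/w11.png'),cv2.COLOR_BGR2RGB)
overlay(img,'ov11',z['q'],z['p'],c,box=(220,180,420,330))
E
```

```text
t 11.1 tcp [ 0.4734 -0.1936  0.1635] F [ 0.4662 -0.2124 -3.3495] M [0.0485 0.5743 0.0051] w 0.31579202711079224
axis [-0.4961  0.0705  0.8654] turn needed deg [0.0267 0.0697 0.0097] along 0.09448953237582175 lateral [-0.0008 -0.0017 -0.0003]
seat-ball along 0.029889588285652927 lat [-0.0008 -0.0017 -0.0003]
t 11.15 tcp [ 0.4735 -0.1938  0.1638] F [ 0.1425 -0.1816 -2.921 ] M [ 0.0722  0.4959 -0.013 ] w 0.3168832697453294
axis [-0.4965  0.071   0.8651] turn needed deg [0.0527 0.095  0.0225] along 0.09467833940376141 lateral [-0.0007 -0.002  -0.0002]
seat-ball along 0.030078460667088754 lat [-0.0006 -0.002  -0.0002]
```

View pics/ov11.png

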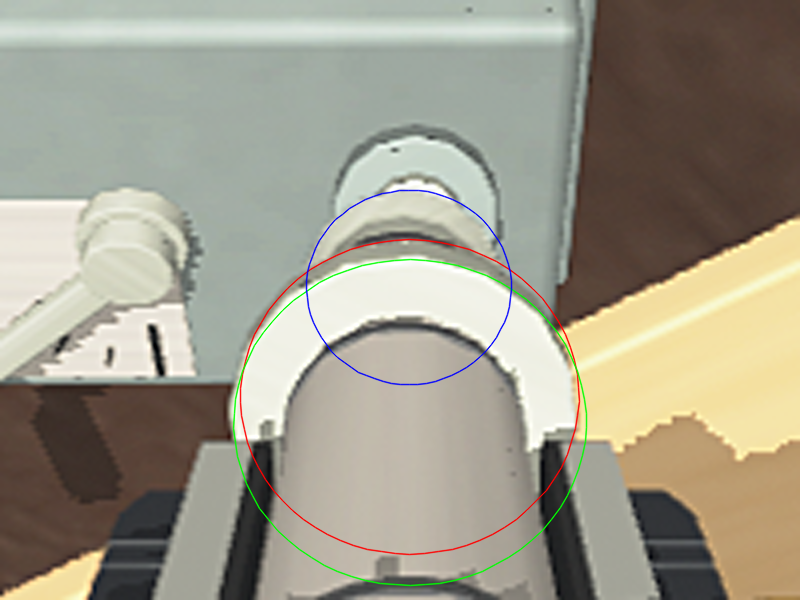

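Call:
drive_tool([
  [[0.0006, 0.0018, 0], [0, 0, 0]],
  [[0.005, 0.0012, -0.007], [0, 0, 0]],
  [[0.01, 0.0005, -0.016], [0, 0, 0]],
  [[0.0148, -0.0002, -0.0247], [0, 0, 0]],
  [[0.0148, -0.0002, -0.0247], [0, 0, 0]],
  [[0.0148, -0.0002, -0.0247], [0, 0, 0]],
])

```text
time: 11.75
tool_pos: [0.4883, -0.1945, 0.1374]
tool_rot: [0.258, 0.068, 0.963, -0.019]
contact_force: [4.0, -3.7, -4.3]
gripper_width: 0.315
```

```bash
python3 - <<'E'
from goal import *
s=rep(); c=cam('wrist'); np.savez('c12.npz',K=c[0],D=c[1],r=c[2],t=c[3],q=s['tool_rot'],p=s['tool_pos'])
save(grab_frame('wrist'),'w12')
rep()
E
python3 - <<'E' >/dev/null
from ov import *
z=np.load('c12.npz'); c=ld('c12.npz'); img=cv2.cvtColor(cv2.imread('pics/w12.png'),cv2.COLOR_BGR2RGB)
overlay(img,'ov12',z['q'],z['p'],c,box=(220,180,420,330))
E
```

```text
t 11.75 tcp [ 0.4883 -0.1945  0.1374] F [ 4.0162 -3.7257 -4.2972] M [-0.6123 -0.0287 -0.3454] w 0.31473369461839873
axis [-0.4954  0.0716  0.8657] turn needed deg [0.0782 0.0244 0.0427] along 0.06448608698328397 lateral [-0.0008 -0.0006 -0.0004]
seat-ball along -0.0001138287388524602 lat [-0.0008 -0.0007 -0.0004]
t 11.8 tcp [ 0.4882 -0.1945  0.1374] F [ 4.0008 -4.5116 -5.118 ] M [-0.6624 -0.1027 -0.4523] w 0.31081990710678176
axis [-0.4955  0.0716  0.8656] turn needed deg [0.0791 0.0327 0.0426] along 0.06453976901103783 lateral [-0.0009 -0.0005 -0.0005]
seat-ball along -6.014077325668748e-05 lat [-0.0008 -0.0006 -0.0004]
```

View pics/ov12.png

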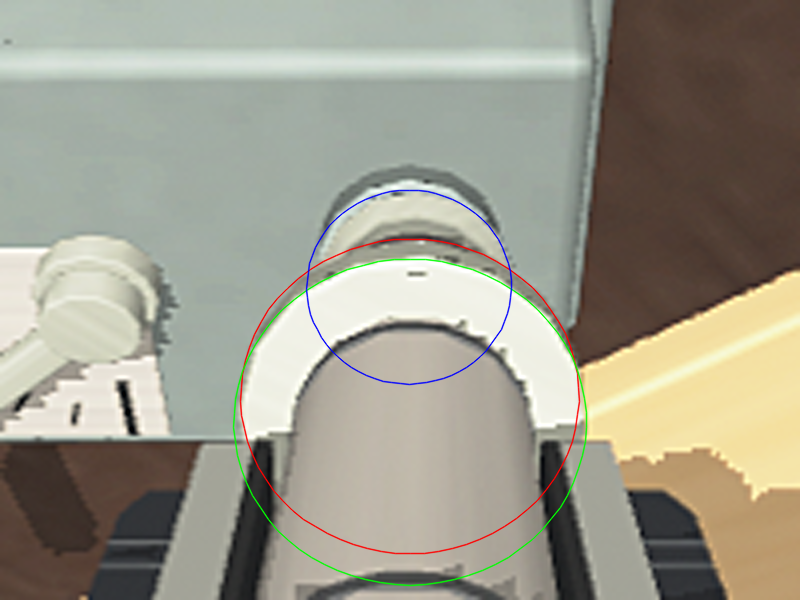

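Call:
drive_tool([
  [[0.0012, -0.0002, -0.002], [0, 0, 0]],
  [[0.0024, -0.0003, -0.004], [0, 0, 0]],
  [[0.0036, -0.0005, -0.006], [0, 0, 0]],
  [[0.0036, -0.0005, -0.006], [0, 0, 0]],
  [[0.0036, -0.0005, -0.006], [0, 0, 0]],
  [[0.0036, -0.0005, -0.006], [0, 0, 0]],
])

```text
time: 12.4
tool_pos: [0.4917, -0.1949, 0.1327]
tool_rot: [0.258, 0.067, 0.963, -0.019]
contact_force: [-6.7, -1.4, 4.9]
gripper_width: 0.316
```

```bash
python3 - <<'E'
from goal import *
s=rep(); c=cam('wrist'); np.savez('c13.npz',K=c[0],D=c[1],r=c[2],t=c[3],q=s['tool_rot'],p=s['tool_pos'])
save(grab_frame('wrist'),'w13')
s=rep()
F=s['contact_force']-np.array([.3,-.2,-3]); print('axial',F@n,'lat',F-(F@n)*n)
E
python3 - <<'E' >/dev/null
from ov import *
z=np.load('c13.npz'); c=ld('c13.npz'); img=cv2.cvtColor(cv2.imread('pics/w13.png'),cv2.COLOR_BGR2RGB)
overlay(img,'ov13',z['q'],z['p'],c,box=(220,180,420,330))
E
```

```text
t 12.4 tcp [ 0.4917 -0.1949  0.1327] F [-6.7156 -1.3653  4.9253] M [-0.3775  0.7488 -0.2795] w 0.31590821608237835
axis [-0.4954  0.0712  0.8657] turn needed deg [0.0616 0.0252 0.0332] along 0.05868197396488523 lateral [-0.0003 -0.0005 -0.0001]
seat-ball along -0.005917971344865077 lat [-0.0003 -0.0006 -0.0001]
t 12.45 tcp [ 0.4917 -0.1949  0.1327] F [-5.8846 -2.1903  6.3254] M [-0.4157  0.8005 -0.3372] w 0.3112241471571516
axis [-0.4954  0.0712  0.8657] turn needed deg [0.0588 0.025  0.0316] along 0.05867548680838825 lateral [-0.0003 -0.0005 -0.0001]
seat-ball along -0.00592446296615303 lat [-0.0003 -0.0006 -0.0001]
axial 10.998507298328644 lat [-0.7396 -2.7604 -0.1996]
```

View pics/ov13.png

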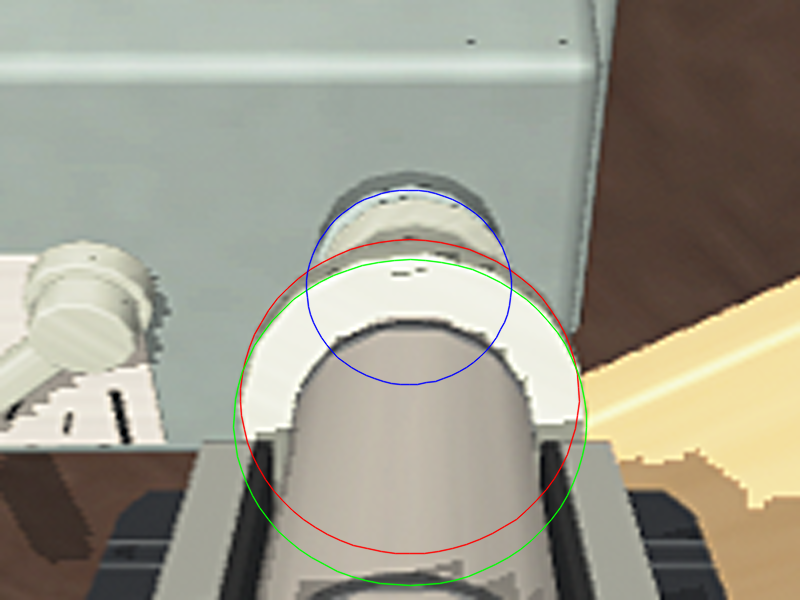

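```bash
python3 - <<'E'
from goal import *
c=cam('wrist'); save(grab_frame('wrist'),'w14'); 
print([(np.array(a['location']),a['confidence']) for a in place_of('wrist','lever_knob')])
print([(np.array(a['location']),a['confidence']) for a in place_of('wrist','coupler_mouth')])
f=grab_frame('scene'); cv2.imwrite('pics/s14.png',cv2.cvtColor(cv2.resize(f[130:320,300:520],None,fx=3,fy=3,interpolation=cv2.INTER_CUBIC),cv2.COLOR_RGB2BGR))
s=rep(); F=s['contact_force']-np.array([.3,-.2,-3]); print('axial',F@n,'lat',F-(F@n)*n)
print('expected mouth',B-.014*n)
E
```

```text
[(array([ 0.5802, -0.3065,  0.076 ]), 0.95)]
[(array([ 0.5298, -0.1988,  0.0686]), 0.64)]
t 12.65 tcp [ 0.4917 -0.1949  0.1327] F [-5.9287 -1.8085  5.8193] M [-0.4471  0.7622 -0.2564] w 0.31509874488572664
axis [-0.4955  0.0713  0.8657] turn needed deg [0.0625 0.0292 0.0334] along 0.058712792394349976 lateral [-0.0003 -0.0005 -0.0001]
seat-ball along -0.005887149553306566 lat [-0.0002 -0.0006 -0.0001]
axial 10.608735469547312 lat [-0.9766 -2.3513 -0.3682]
expected mouth [ 0.5279 -0.1995  0.0699]
```

View pics/w14.png

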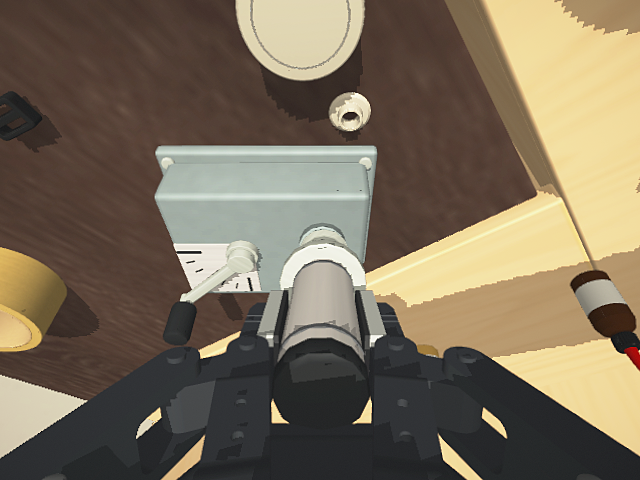

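View pics/s14.png

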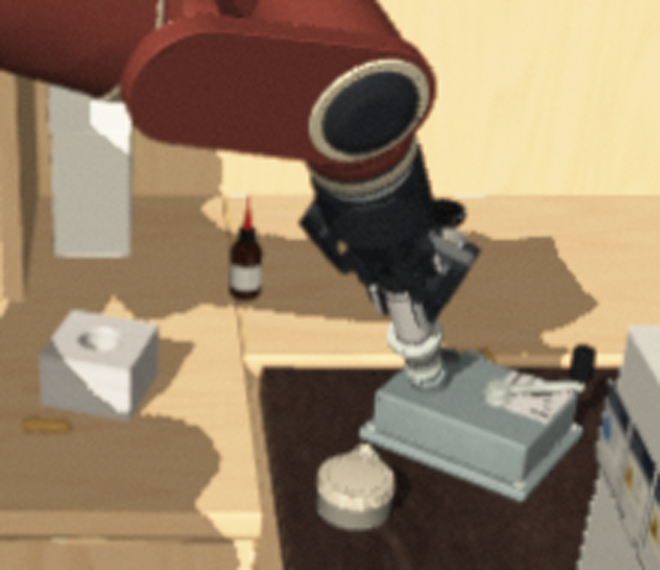

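```bash
python3 - <<'E'
from plant import *
print(job_done()); s=state(); print(s['time'],s['tool_pos'],s['contact_force'])
E
```

```text
the job is handed in; nothing more can be done
None
the job is handed in; nothing more can be done
```

I set the lever to its 45° mark, took the gun from its stand, pressed the coupler onto the nipple, and handed the job in while still holding it pressed. The simulator gives no verdict, so success rests on my last checks.

- **Lever:** it read 46.3° after the swing (needed 39–51°). A second check at the end, from the lever knob's position, gave the same angle.
- **Coupler seat:** the seat is within about 1 mm of the ball sideways. The gripper axis is within 0.1° of the nipple axis.
- **Snap:** I did not see the snap directly. When the spring was still uncompressed, the coupler already pulled on the tool with about 4 N, and its mouth was later found within about 3 mm of the expected seated spot.
- **Pressure:** the tool moved in about 6 mm past the seated position, with 10.6–11 N along the axis. That fits the spring at roughly half way (limits 3–11 mm).
- **Bystanders:** nothing was touched. The final pictures show the grease pot, oil bottle, eyelet and stud where they stood. The tape roll was not in those views, and the arm did not come near it.
- **Time:** I handed in at about 12.7 s of the 61 s allowed.

**Small disagreement:** about 2.5 N of sideways force remained at the nipple, although the measured offset was only about 0.5 mm. I left it, since it is well inside the tolerances.

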